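# Start a drying stack for printed cups

## Robot

A 6-joint arm with a two-finger parallel gripper is mounted at the origin on the work surface. World frame = base frame: x ahead of the robot, y to its left, z up, the work surface at z = 0. Lengths are in m, angles in rad, forces in N, time in s.
With the tool pointing down it reaches from about 0.3 to 0.875 m from the base axis. Payload 6.4 kg.
Tool frame: the origin (TCP) lies at the very end of the fingers, on their centre line; the grasp point (between the pads) lies ctrl.grip_point_offset behind it (ctrl.grip_point_offset is the distance from the TCP to the grasp point, in m); z points along the fingers, x is the direction in which the jaws open and shut, and the axes are right-handed (so a half turn about z gives the same grasp; the last joint's range is limited). The gripper opens to 85 mm and grips with 20 to 120 N. Pads are 22 mm wide; open, the fingers measure 114 mm over their backs; the gripper's body (76 mm by 85 mm) begins 54 mm behind the grasp point. The pads swing forward as they close: fully open they stand 13 mm farther back than shut.
Start: joints at [-1.498, 0.181, 1.607, -0, 1.354, -0.206], TCP at [0.158, -0.553, 0.231] pointing down, gripper open.
Joint ranges: [-2.99, 2.99], [-0.89, 2.07], [0.3, 2.58], [-1.14, 4.28], [0, 2.63], [-3.12, 3.12]. Speed limits (rad/s): [2.57, 2.57, 3.01, 3.14, 3.14, 3.14].

## Interface

Orientations are given as a unit quaternion [w, x, y, z].
In Python, from bench import get_obs, viewer, workorder, ctrl gives the robot as it stands. The module is installed in compiled form; this text tells all that it offers.
- The arm moves only by the tool move_arm, never from a script. Its argument "increments" is a list of rows, each an object of numbers: "tx", "ty", "tz": the shift along the tool's x, y, z in m; "turn": the turn about the tool's z in degrees. A call has 1 to 20 rows; each row is the pose to reach, as a shift and turn from the pose commanded when the call began, along the tool's axes at that moment; what a row does not reach only later rows make up. A row lasts 1/12 s, in which the tool goes at most 41.7 mm and 7.16 degrees, less where a joint would pass 70% of its speed; a pose out of reach is approached as far as the arm can. A call with a gripper value outside its range is refused whole. "gripper" is the opening, from 0 (shut) to 1 (fully open), set as the call begins (left out, the last holds). The fingers move at their own pace and stop on an object; the grip force is fixed at half the most. Time passes only in rows, so rows that repeat a pose let the fingers close. It gives the time, the measured TCP pose, the force and the opening at its end, in the units of the state.
- get_obs(): the state, without advancing time (a new reading comes with each control period).
- viewer.camera(name): name is "scene" or "top"; returns (picture, depth): 420x560x3 uint8, red, green, blue; 420x560 float32, m along the optical axis (not along the pixel's ray), 0 where there is no reading.
- viewer.get_calibration(name): a dict with "intrinsics" (3x3 intrinsics, pixels), "origin" and "attitude" of the camera in the world. Camera axes: x right, y up, looking along -z (the intrinsics and any distortion apply to the point x, -y, -z); pixel columns grow to the right and rows downward; lengths in m; the calibration is good to about 2 mm. A picture is of the moment at which its call begins. get_calibration takes no time and is no camera call.
- workorder.hand_in(): hands the job in, once; it reports no verdict.
The state is a dict: "time_s": time; "q": joint angles; "dq": joint speeds; "joint_efforts": joint torques, N m; "eef_pos": TCP position; "eef_rot": TCP orientation; "wrist_force": force on the tool from outside, world axes, zero at the start; "torque": the same for the moment, N m; "opening": opening from 0.0 (shut) to 1.0 (fully open).
Only numpy, scipy, OpenCV 4.12 (cv2) and the standard library are available. Lean on these libraries where they do the work, as an engineer would, in place of code of your own. Each camera call takes 0.05 s, during which the arm holds its last target.

## Task

Start the next drying stack on the plywood board: stand the wide tall cup, mouth down as it is, in the middle of the cork pad that has the ink tub right behind it (on the side away from the robot), and the narrow tall cup in the middle of the other pad. Then lay the loose plank flat on top of both, squarely across from one to the other and centred between them, and stand the small cup mouth down on top of the plank, at its middle. Leave the ink tub, the tape roll and the spanner where they are.

Things in the scene. Friction and masses are not known exactly. Their poses are not given: they have to be found in the camera images.
- wide_cup_center (a point): The wide tall cup; loose plain off-white plastic drinking cup standing mouth down, 100 mm tall, 90 mm across the mouth (at the bottom), 58 mm across its closed end (at the top), where a straight stacking band of that diameter runs 26 mm down before the wall flares out. The point is on the axis, half-way up (50 mm above the rim it stands on); z up, round, so its yaw means nothing.
- narrow_cup_center (a point): The narrow tall cup; loose plain off-white plastic drinking cup standing mouth down, 100 mm tall, 66 mm across the mouth (at the bottom), 44 mm across its closed end (at the top), where a straight stacking band of that diameter runs 26 mm down before the wall flares out. The point is on the axis, half-way up (50 mm above the rim it stands on); z up, round, so its yaw means nothing.
- small_cup_center (a point): The small cup, half as tall as the others; loose plain off-white plastic drinking cup standing mouth down, 50 mm tall, 48 mm across the mouth (at the bottom), 36 mm across its closed end (at the top), where a straight stacking band of that diameter runs 26 mm down before the wall flares out. The point is on the axis, half-way up (25 mm above the rim it stands on); z up, round, so its yaw means nothing.
- plank_center (a point): The loose plank of birch plywood, 52 mm wide (its x), 240 mm long (its y), 18 mm thick (z), lying flat on the table. The point is its centre, 9 mm above its underside. About 150 g.
- pad_ink: The round cork pad that has the ink tub right behind it: fixed on the plywood drying board (200 x 300 x 9 mm, fixed on the table), 96 mm across, 3 mm thick. Origin at the centre of its underside, which is the board's top face, so its top is 3 mm above the origin. Its y axis is the line of the two pads (the centres are 160 mm apart), its x axis points away from the robot, towards the tub. It may be the left or the right pad.
- pad_plain: The other cork pad, of the same size and make, without a tub behind it; origin and axes alike.
- ink_tub: Bystander and landmark: a small closed white ink tub with a black lid, 63 mm across, 45 mm tall, loose on the board about 105 mm behind pad_ink. Origin at the centre of its underside.
- tape_roll: Bystander: a loose ring-shaped roll of paper tape lying flat, 90 mm across, 24 mm tall. Origin at the centre of its underside.
- spanner: Bystander: a loose steel spanner 170 mm long lying flat on the table. Origin on its underside; x runs along it.
There are look-alikes about, which are no part of the job. What is shaped like the part that bears narrow_cup_center but purple or yellow is not meant. What is shaped like the part that bears small_cup_center but green is not meant.

How it is judged:
On the way, in this order (a step that is already met when the one before it is completed fails the run):
1. the wide cup stands on the pad with the tub behind it and the narrow cup on the other pad, both released (horizontal distance between wide_cup_center and pad_ink below 0.012 m and z of wide_cup_center in the frame of pad_ink between 0.047 and 0.059 m and angle between each of wide_cup_center, narrow_cup_center's own z axis and vertical below 0.08 rad and horizontal distance between narrow_cup_center and pad_plain below 0.012 m and z of narrow_cup_center in the frame of pad_plain between 0.047 and 0.059 m and contact force between each of wide_cup, narrow_cup and the fingers below 0.1 N), for 0.2 s.
2. the plank lies across both cups, released (horizontal distance between wide_cup_center and pad_ink below 0.012 m and z of wide_cup_center in the frame of pad_ink between 0.047 and 0.059 m and angle between each of wide_cup_center, narrow_cup_center's own z axis and vertical below 0.08 rad and horizontal distance between narrow_cup_center and pad_plain below 0.012 m and z of narrow_cup_center in the frame of pad_plain between 0.047 and 0.059 m and x of plank_center in the frame of pad_ink between -0.015 and 0.015 m and z of plank_center in the frame of pad_ink between 0.106 and 0.118 m and horizontal distance between plank_center and pad_ink below 0.095 m and horizontal distance between plank_center and pad_plain below 0.095 m and angle between plank_center's own z axis and vertical below 0.06 rad and angle between the y axis of plank_center and the y axis of pad_ink, either way round below 0.14 rad and contact force between plank and the fingers below 0.1 N), for 0.2 s.
3. the small cup stands on the middle of the plank, released (horizontal distance between wide_cup_center and pad_ink below 0.012 m and z of wide_cup_center in the frame of pad_ink between 0.047 and 0.059 m and angle between each of wide_cup_center, narrow_cup_center, small_cup_center's own z axis and vertical below 0.08 rad and horizontal distance between narrow_cup_center and pad_plain below 0.012 m and z of narrow_cup_center in the frame of pad_plain between 0.047 and 0.059 m and x of plank_center in the frame of pad_ink between -0.015 and 0.015 m and z of plank_center in the frame of pad_ink between 0.106 and 0.118 m and horizontal distance between plank_center and pad_ink below 0.095 m and horizontal distance between plank_center and pad_plain below 0.095 m and angle between plank_center's own z axis and vertical below 0.06 rad and angle between the y axis of plank_center and the y axis of pad_ink, either way round below 0.14 rad and x of small_cup_center in the frame of plank_center between -0.013 and 0.013 m and y of small_cup_center in the frame of plank_center between -0.015 and 0.015 m and z of small_cup_center in the frame of plank_center between 0.028 and 0.04 m and contact force between small_cup and the fingers below 0.1 N), for 0.2 s.
At the end, for the whole second after the job is handed in: Wide cup within 12 mm of the middle of the tub's pad, narrow cup of the other; plank flat on both, within 15 mm of midway and 0.14 rad of the pads' line; small cup on it within 13 mm across, 15 mm along, of its centre; all upright, mouth down, released, at rest (all of step 3 and contact force between each of wide_cup, narrow_cup, plank and the fingers below 0.1 N and linear speed of each of wide_cup, narrow_cup, plank, small_cup below 0.02 m/s and angular speed of each of wide_cup, narrow_cup, plank, small_cup below 0.2 rad/s); the robot touches nothing.
It fails at once if the ink tub is disturbed (moved more than 20 mm) (distance of ink_tub from where it was at the start of the episode above 0.02 m).
It fails at once if the tape roll is disturbed (moved more than 20 mm) (distance of tape_roll from where it was at the start of the episode above 0.02 m).
It fails at once if the spanner is disturbed (moved more than 20 mm) (distance of spanner from where it was at the start of the episode above 0.02 m).
It also fails if it takes over 115 s, if anything falls off the work surface, if the arm or the gripper's body presses on something with over 40 N, if the wrist force passes 120 N, or if a joint passes its speed limit or range.

## Working session

There is one attempt and no reset: what is moved stays moved. The work goes in short steps, Python scripts to look and compute and a tool call to move; the robot and the scene stay as the last step left them, time stands still between calls to the robot, and variables do not carry over. Pictures are saved under pics/ and viewed, and the job is handed in when it is done.

Besides the shell and the picture viewer there is one more tool, called after "Request:" as a command line: name --argument value ..., lists and objects as JSON in quotes. move_arm: Moves the arm, as the interface text tells. Its arguments: {"type":"object","properties":{"increments":{"type":"array"},"gripper":{"type":"number"}},"required":["increments"]}

```bash
mkdir -p pics
cat > h.py <<'E'
import numpy as np,cv2
from bench import get_obs,viewer,workorder,ctrl
def shot(n,f):
    p,d=viewer.camera(n); cv2.imwrite(f'pics/{f}.png',p[:,:,::-1]); np.savez(f'pics/{f}.npz',p=p,d=d); return p,d
def load(f):
    z=np.load(f'pics/{f}.npz'); return z['p'],z['d']
def cal(n):
    c=viewer.get_calibration(n); return np.array(c['intrinsics']),np.array(c['origin']),c['attitude']
def R(n):
    a=np.array(cal(n)[2],float)
    if a.size==9: return a.reshape(3,3)
    from scipy.spatial.transform import Rotation as Ro
    return Ro.from_quat([a[1],a[2],a[3],a[0]]).as_matrix()
def world(n,d):
    K,o,_=cal(n); v,u=np.mgrid[:d.shape[0],:d.shape[1]]
    x=(u-K[0,2])/K[0,0]*d; y=(v-K[1,2])/K[1,1]*d
    return np.stack([x,-y,-d],-1)@R(n).T+o
E
python3 - <<'E'
from h import *
for n in ['scene','top']:
    print(viewer.get_calibration(n)); shot(n,n+'0')
print(get_obs(), ctrl.grip_point_offset)
E
```

```text
{'intrinsics': array([[480.21330582,   0.        , 279.55027371],
       [  0.        , 480.21330582, 214.49068171],
       [  0.        ,   0.        ,   1.        ]]), 'origin': array([1.50003843, 0.39411013, 0.74795174]), 'attitude': array([0.48193874, 0.25918391, 0.39509551, 0.73787417])}
{'intrinsics': array([[382.33651236,   0.        , 276.07927937],
       [  0.        , 382.33651236, 206.92399886],
       [  0.        ,   0.        ,   1.        ]]), 'origin': array([0.49670264, 0.02327845, 0.97992323]), 'attitude': array([-0.69604368, -0.03093969,  0.0299838 ,  0.71670559])}
{'time_s': 0.1, 'q': array([-1.49827940e+00,  1.81489921e-01,  1.60784971e+00,  2.85845121e-05,
        1.35383223e+00, -2.06286122e-01]), 'dq': array([-0.00088306, -0.00121341, -0.00308789,  0.00148748,  0.00108248,
        0.00100482]), 'joint_efforts': array([ 6.41494553e-04, -4.45874441e+01, -3.52238810e+01, -3.07491346e-04,
        4.14188733e-03,  2.23972683e-05]), 'eef_pos': array([ 0.15824087, -0.55230106,  0.2304894 ]), 'eef_rot': array([-6.03588403e-04,  7.98498084e-01, -6.01996833e-01, -5.09265225e-04]), 'wrist_force': array([-0.31638073,  0.32498931, -0.30462705]), 'torque': array([-0.03053953,  0.01237246, -0.00545336]), 'opening': 0.998719831664166} 0.0187
```

View pics/top0.png

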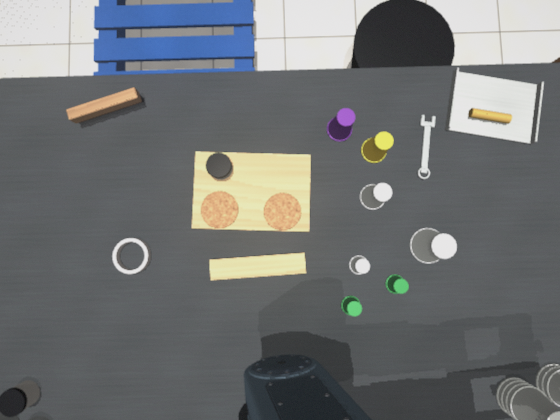

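View pics/scene0.png

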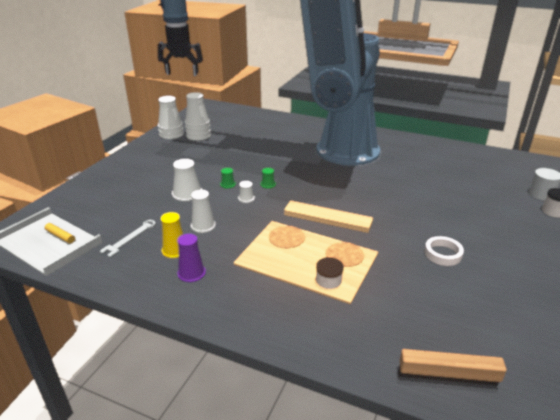

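The top view shows two pads at (219,210) and (282,211), with the tub at (219,166), so the left pad is pad_ink. Candidates:
- **Wide tall cup:** white at (443,246). The two nested stacks at about (515,395) and (550,385) look similar.
- **Narrow tall cup:** white at (382,193). Purple (345,118) and yellow (383,142) are look-alikes.
- **Small cup:** white at (362,266). Green at (397,284) and (352,306) are look-alikes.
- **Plank:** (257,266). The brown bar at (104,105) is a different object.

Next I measure these and check them in a close crop.

Run:
```python
from h import *
p,d=load('top0'); W=world('top',d)
cv2.imwrite('pics/crop1.png',cv2.resize(p[90:330,180:480,::-1],None,fx=2.4,fy=2.4,interpolation=cv2.INTER_CUBIC))
def fit(mask,name):
    m=mask.astype(np.uint8); n,l,s,c=cv2.connectedComponentsWithStats(m)
    for i in range(1,n):
        if s[i,4]<25: continue
        q=W[l==i]; (cx,cy),r=cv2.minEnclosingCircle(q[:,:2].astype(np.float32))
        rect=cv2.minAreaRect(q[:,:2].astype(np.float32))
        print(name,'px',c[i].round(0),'n',s[i,4],'mean',q.mean(0).round(4),'circ',round(cx,4),round(cy,4),'r',round(r,4),'rect',np.round(rect[0]+rect[1]+(rect[2],),4))
z=W[...,2]; roi=np.zeros(z.shape,bool); roi[90:330,90:480]=1
fit(roi&(z>.094)&(z<.11),'tall top')
fit(roi&(z>.045)&(z<.056),'small/tub top')
fit(roi&(z>.0145)&(z<.022),'plank')
fit(roi&(z>.0055)&(z<.0145),'board')
hsv=cv2.cvtColor(p,cv2.COLOR_RGB2HSV)
fit(roi&(z>.004)&(z<.02)&(p[...,0].astype(int)-p[...,1]>55),'cork')
# full pts near spanner
fit(roi&(z>.003)&(z<.02)&(np.mgrid[:420,:560][1]>410),'spanner')
fit(roi&(z>.018)&(z<.03)&(np.mgrid[:420,:560][1]<160),'tape')
```

```text
tall top px [346. 116.] n 269 mean [ 0.7822 -0.1476  0.099 ] circ 0.7826 -0.1478 r 0.0221 rect [ 7.82200e-01 -1.47700e-01  4.21000e-02  4.24000e-02  4.32927e+01]
tall top px [384. 140.] n 279 mean [ 0.7229 -0.2343  0.0988] circ 0.7233 -0.234 r 0.0222 rect [ 0.7231 -0.2344  0.0423  0.0427 22.5083]
tall top px [383. 191.] n 292 mean [ 0.6019 -0.2244  0.0992] circ 0.6022 -0.2248 r 0.0224 rect [ 0.6017 -0.2247  0.0425  0.043  39.7837]
tall top px [444. 245.] n 524 mean [ 0.4735 -0.3577  0.0993] circ 0.4729 -0.358 r 0.0299 rect [ 4.73000e-01 -3.57900e-01  5.72000e-02  5.70000e-02  8.80524e+01]
small/tub top px [116. 103.] n 184 mean [0.848  0.4157 0.0522] circ 0.8539 0.4239 r 0.0659 rect [ 0.8502  0.4225  0.0226  0.1308 19.9354]
small/tub top px [340. 130.] n 38 mean [ 0.764  -0.1411  0.0508] circ 0.7746 -0.1467 r 0.0232 rect [ 7.66100e-01 -1.44700e-01  4.62000e-02  1.75000e-02  7.69077e+01]
small/tub top px [371. 148.] n 30 mean [ 0.7157 -0.2151  0.0501] circ 0.7198 -0.2217 r 0.0215 rect [ 7.1800e-01 -2.1590e-01  4.2800e-02  1.2300e-02  1.7394e+01]
small/tub top px [219. 164.] n 482 mean
[... 3910 characters left out ...]
rc 0.3309 -0.1557 r 0.0237 rect [ 3.38800e-01 -1.50500e-01  2.41000e-02  4.71000e-02  3.26577e+01]
spanner px [464. 111.] n 1010 mean [ 0.8167 -0.4743  0.0062] circ 0.8168 -0.4768 r 0.0694 rect [ 0.8179 -0.4707  0.0881  0.1179 85.5886]
spanner px [426. 145.] n 483 mean [ 0.7308 -0.3693  0.0063] circ 0.7277 -0.3717 r 0.0855 rect [ 7.27800e-01 -3.69100e-01  3.74000e-02  1.70000e-01  8.21152e+01]
spanner px [419. 244.] n 188 mean [ 0.4753 -0.333   0.0103] circ 0.4728 -0.3574 r 0.0454 rect [ 4.7470e-01 -3.4510e-01  6.0400e-02  8.8800e-02  8.0899e+01]
tape px [130. 255.] n 436 mean [0.4694 0.3891 0.0233] circ 0.4698 0.389 r 0.0452 rect [4.68900e-01 3.89300e-01 8.82000e-02 8.65000e-02 8.83094e+01]
```

View pics/crop1.png

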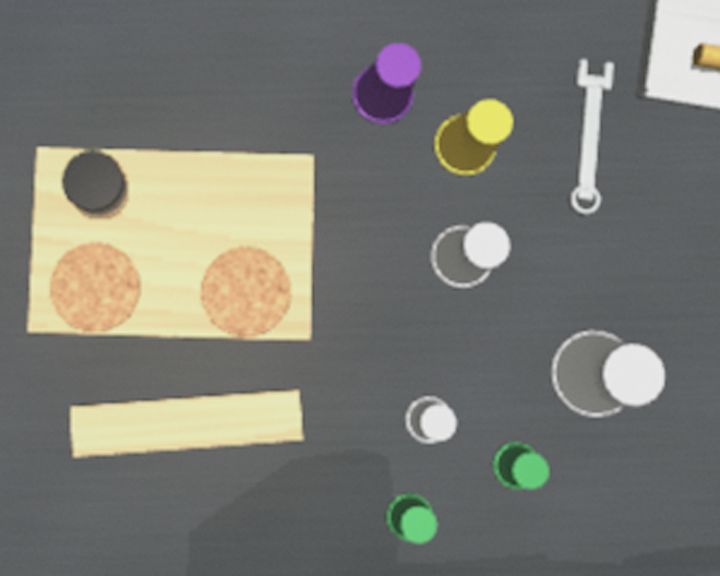

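The crop confirms the choice: the white wide, narrow and small cups stand alone, and the tub is behind the left pad. Next I get the pads, the board and plank yaw, and the fingertip height relative to the TCP.

```bash
cat >> h.py <<'E'
def goto(x,y,z,jaw_deg=None,eq=None):
    """tool-frame deltas to bring TCP to x,y,z with tool x at world angle jaw (mod 180)"""
    from scipy.spatial.transform import Rotation as Ro
    o=get_obs(); q=o['eef_rot']; M=Ro.from_quat([q[1],q[2],q[3],q[0]]).as_matrix()
    dl=M.T@(np.array([x,y,z])-o['eef_pos']); a=np.degrees(np.arctan2(M[1,0],M[0,0]))
    t=0 if jaw_deg is None else -((jaw_deg-a+90)%180-90)
    print('pos',o['eef_pos'].round(4),'jaw',round(a,1),'-> t mm',(dl*1000).round(1),'turn',round(t,2),'q6',round(o['q'][5],2),'open',round(o['opening'],3),'t',round(o['time_s'],1),'F',np.round(o['wrist_force'],1))
E
python3 - <<'E'
from h import *
p,d=load('top0'); W=world('top',d); z=W[...,2]
hsv=cv2.cvtColor(p,cv2.COLOR_RGB2HSV); 
print(hsv[210,219],p[210,219],p[180,260],hsv[180,260],hsv[210,282])
m=(hsv[...,0]<17)&(hsv[...,1]>75); m[:195]=0;m[235:]=0;m[:,:195]=0;m[:,310:]=0
m=cv2.morphologyEx(m.astype(np.uint8),cv2.MORPH_CLOSE,np.ones((5,5)));m=cv2.morphologyEx(m,cv2.MORPH_OPEN,np.ones((5,5)))
n,l,s,c=cv2.connectedComponentsWithStats(m)
P=[]
for i in range(1,n):
    q=W[l==i]; (cx,cy),r=cv2.minEnclosingCircle(q[:,:2].astype(np.float32)); P.append((q.mean(0)[:2]+[cx,cy])/2)
    print('pad',c[i].round(1),s[i,4],q.mean(0).round(4),cx,cy,r, 2*np.sqrt(s[i,4]/np.pi))
if len(P)==2:
    e=P[0]-P[1]; print('sep',np.linalg.norm(e),'angle',np.degrees(np.arctan2(e[1],e[0])))
for lo,hi,n in[(.0055,.0145,'board'),(.0145,.022,'plank')]:
    k=((z>lo)&(z<hi)).astype(np.uint8); N,l,s,c=cv2.connectedComponentsWithStats(k); i=1+np.argmax(s[1:,4])
    b=cv2.boxPoints(cv2.minAreaRect(W[l==i][:,:2].astype(np.float32))); e1=b[1]-b[0];e2=b[2]-b[1]; e=e1 if np.hypot(*e1)>np.hypot(*e2) else e2
    print(n,b.mean(0),'long axis deg',np.degrees(np.arctan2(e[1],e[0])))
p,d=load('scene0'); W=world('scene',d); 
q=W[(np.abs(W[...,0]-.158)<.09)&(np.abs(W[...,1]+.553)<.09)&(W[...,2]>.13)&(d>0)]
print('tip z',np.sort(q[:,2])[:40:4].round(4),q[np.argsort(q[:,2])[:5]].round(3))
goto(.473,-.358,.2)
E
```

```text
[ 15 107 222] [222 175 129] [232 229 179] [ 28  58 232] [ 18  96 230]
pad [219.1 210.1] 994 [0.5764 0.1682 0.0134] 0.5464120507240295 0.11760395765304565 0.10672235488891602 35.575273821388244
pad [281.8 211.5] 1026 [0.568  0.0092 0.0161] 0.554547131061554 0.009010189212858677 0.059678252786397934 36.14337799512211
sep 0.13379290058880994 angle 89.95764886557473
board [0.62517893 0.08466453] long axis deg 86.6948
plank [0.43438664 0.07377957] long axis deg -87.51066
tip z [0.13   0.1307 0.131  0.1317 0.1322 0.1327 0.1332 0.1339 0.1343 0.1346] [[ 0.102 -0.523  0.13 ]
 [ 0.153 -0.637  0.13 ]
 [ 0.125 -0.55   0.13 ]
 [ 0.129 -0.556  0.131]
 [ 0.136 -0.619  0.131]]
pos [ 0.1582 -0.5523  0.2305] jaw -74.0 -> t mm [-100.1 -356.1   30.8] turn 0 q6 -0.21 open 0.999 t 0.1 F [-0.3  0.3 -0.3]
```

```bash
cat >> h.py <<'E'
def onplane(n,u,v,z):
    K,o,_=cal(n); r=R(n)@np.array([(u-K[0,2])/K[0,0],-(v-K[1,2])/K[1,1],-1.]); return o+r*(z-o[2])/r[2]
E
python3 - <<'E'
from h import *
p,d=load('top0'); hsv=cv2.cvtColor(p,cv2.COLOR_RGB2HSV)
m=((hsv[...,0]<22)&(hsv[...,1]>75)); m[:188]=0;m[238:]=0;m[:,:195]=0;m[:,310:]=0
m=cv2.morphologyEx(m.astype(np.uint8),cv2.MORPH_CLOSE,np.ones((5,5)));m=cv2.morphologyEx(m,cv2.MORPH_OPEN,np.ones((5,5)))
n,l,s,c=cv2.connectedComponentsWithStats(m);P=[]
for i in range(1,n):
    if s[i,4]<300: continue
    pts=np.argwhere(l==i)[:,::-1].astype(np.float32); (u,v),r=cv2.minEnclosingCircle(pts)
    w=onplane('top',*c[i],.012); P.append(w[:2]); print(c[i],s[i,4],2*np.sqrt(s[i,4]/np.pi),u,v,r,w.round(4),onplane('top',u,v,.012).round(4))
e=P[0]-P[1]; print('sep',np.linalg.norm(e),np.degrees(np.arctan2(e[1],e[0])),'mid',(P[0]+P[1])/2)
p,d=load('scene0'); W=world('scene',d)
q=W[(np.abs(W[...,0]-.158)<.07)&(np.abs(W[...,1]+.553)<.07)&(d>0)]
print(np.histogram(q[:,2],bins=np.arange(-.01,.4,.02)))
v,u=np.where((np.abs(W[...,0]-.158)<.07)&(np.abs(W[...,1]+.553)<.07)&(W[...,2]>.2)); print(u.min(),u.max(),v.min(),v.max())
cv2.imwrite('pics/grip.png',cv2.resize(p[0:140,120:260,::-1],None,fx=4,fy=4))
# project TCP
K,o,_=cal('scene'); r=R('scene').T@(np.array([.158,-.5523,.2305])-o); print('TCP px',K[0,2]+K[0,0]*r[0]/-r[2],K[1,2]-K[1,1]*r[1]/-r[2])
E
```

```text
[218.99561018 209.71729587] 1139 38.08175207961617 218.1119384765625 210.8507537841797 20.434673309326172 [0.5775 0.1685 0.012 ] [0.5747 0.1708 0.012 ]
[282.03371783 211.31144632] 1127 37.88061465864207 281.5555419921875 211.22222900390625 19.328310012817383 [0.5687 0.0086 0.012 ] [0.569  0.0098 0.012 ]
sep 0.1601844048333551 86.86676506180928 mid [0.57310112 0.08855724]
(array([569, 175, 173, 177, 159, 137, 115,  96,  73,   0,   0,   0,  12,
        64,  70, 163, 209, 278, 118, 149]), array([-0.01,  0.01,  0.03,  0.05,  0.07,  0.09,  0.11,  0.13,  0.15,
        0.17,  0.19,  0.21,  0.23,  0.25,  0.27,  0.29,  0.31,  0.33,
        0.35,  0.37,  0.39]))
157 202 0 75
TCP px 182.25237445200014 78.66320518977997
```

View pics/grip.png

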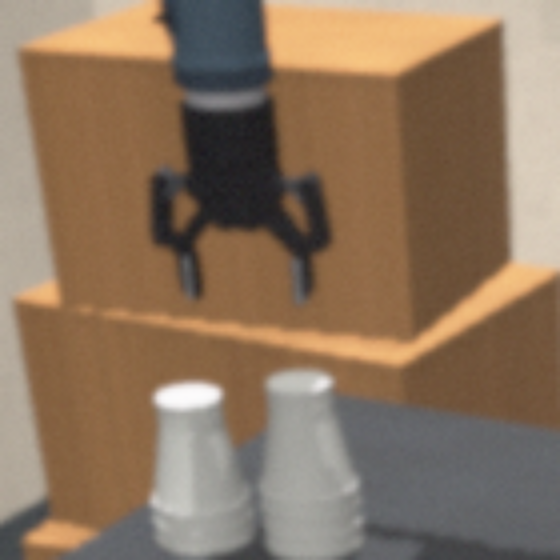

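The pads are pad_ink (0.5775, 0.1685) and pad_plain (0.5687, 0.0086). They are 160.2 mm apart and their line is at 86.8°. In the crop the open fingertips sit about 13 mm above the TCP, so the TCP marks the tip of the closed fingers. I go to the wide cup first.

Request:
move_arm --increments '[{"tx": -0.008,"ty": -0.028},{"tx": -0.018,"ty": -0.066},{"tx": -0.029,"ty": -0.104},{"tx": -0.04,"ty": -0.142},{"tx": -0.05,"ty": -0.18},{"tx": -0.061,"ty": -0.218},{"tx": -0.072,"ty": -0.256},{"tx": -0.082,"ty": -0.294},{"tx": -0.092,"ty": -0.328},{"tx": -0.1,"ty": -0.356},{"tx": -0.1,"ty": -0.356},{"tx": -0.1,"ty": -0.356,"tz": 0.04},{"tx": -0.1,"ty": -0.356,"tz": 0.08},{"tx": -0.1,"ty": -0.356,"tz": 0.08},{"tx": -0.1,"ty": -0.356,"tz": 0.08}]' --gripper 1

```text
validation failed for argument at $.in...
```

```bash
python3 -c "
from h import *
goto(.473,-.358,.069)"
```

```text
pos [ 0.1582 -0.5523  0.2305] jaw -74.0 -> t mm [ -99.9 -356.   161.8] turn 0 q6 -0.21 open 0.999 t 0.1 F [-0.3  0.3 -0.3]
```

Request:
move_arm --increments '[{"tx": -0.008,"ty": -0.028,"tz": 0,"turn": 0},{"tx": -0.018,"ty": -0.066,"tz": 0,"turn": 0},{"tx": -0.029,"ty": -0.104,"tz": 0,"turn": 0},{"tx": -0.04,"ty": -0.142,"tz": 0,"turn": 0},{"tx": -0.05,"ty": -0.18,"tz": 0,"turn": 0},{"tx": -0.061,"ty": -0.218,"tz": 0,"turn": 0},{"tx": -0.072,"ty": -0.256,"tz": 0,"turn": 0},{"tx": -0.082,"ty": -0.294,"tz": 0,"turn": 0},{"tx": -0.092,"ty": -0.328,"tz": 0,"turn": 0},{"tx": -0.1,"ty": -0.356,"tz": 0,"turn": 0},{"tx": -0.1,"ty": -0.356,"tz": 0.02,"turn": 0},{"tx": -0.1,"ty": -0.356,"tz": 0.055,"turn": 0},{"tx": -0.1,"ty": -0.356,"tz": 0.08,"turn": 0},{"tx": -0.1,"ty": -0.356,"tz": 0.08,"turn": 0},{"tx": -0.1,"ty": -0.356,"tz": 0.08,"turn": 0}]' --gripper 1

```text
time_s: 1.35
eef_pos: [0.4721, -0.3576, 0.1497]
eef_rot: [-0.0, 0.799, -0.602, -0.002]
wrist_force: [0.7, -0.7, -0.0]
opening: 0.998
```

```bash
python3 -c "
from h import *
goto(.473,-.358,.069)"
```

```text
pos [ 0.4721 -0.3576  0.1497] jaw -74.0 -> t mm [ 0.9 -0.9 80.7] turn 0 q6 0.44 open 0.998 t 1.4 F [ 0.7 -0.7 -0. ]
```

Request:
move_arm --increments '[{"tx": 0.001,"ty": -0.001,"tz": 0.02,"turn": 0},{"tx": 0.001,"ty": -0.001,"tz": 0.045,"turn": 0},{"tx": 0.001,"ty": -0.001,"tz": 0.065,"turn": 0},{"tx": 0.001,"ty": -0.001,"tz": 0.08,"turn": 0},{"tx": 0.001,"ty": -0.001,"tz": 0.08,"turn": 0},{"tx": 0.001,"ty": -0.001,"tz": 0.08,"turn": 0}]'

```text
time_s: 1.85
eef_pos: [0.4747, -0.3602, 0.0727]
eef_rot: [0.0, 0.798, -0.602, 0.001]
wrist_force: [-0.2, 0.1, -0.0]
opening: 0.998
```

Request:
move_arm --increments '[{"tx": 0,"ty": 0,"tz": 0,"turn": 0},{"tx": 0,"ty": 0,"tz": 0,"turn": 0},{"tx": 0,"ty": 0,"tz": 0,"turn": 0},{"tx": 0,"ty": 0,"tz": 0,"turn": 0},{"tx": 0,"ty": 0,"tz": 0,"turn": 0},{"tx": 0,"ty": 0,"tz": 0,"turn": 0},{"tx": 0,"ty": 0,"tz": 0,"turn": 0},{"tx": 0,"ty": 0,"tz": 0,"turn": 0}]' --gripper 0

```text
time_s: 2.52
eef_pos: [0.4754, -0.3605, 0.0739]
eef_rot: [0.0, 0.799, -0.602, 0.002]
wrist_force: [-0.4, 1.4, 8.5]
opening: 0.656
```

```bash
python3 -c "
from h import *
goto(.473,-.358,.069)
shot('scene','s1')
p,d=load('s1');cv2.imwrite('pics/s1c.png',cv2.resize(p[60:260,90:330,::-1],None,fx=3,fy=3))"
```

```text
pos [ 0.4754 -0.3605  0.0739] jaw -74.0 -> t mm [-3.1  1.6  4.9] turn 0 q6 0.44 open 0.656 t 2.5 F [-0.4  1.4  8.5]
```

View pics/s1c.png

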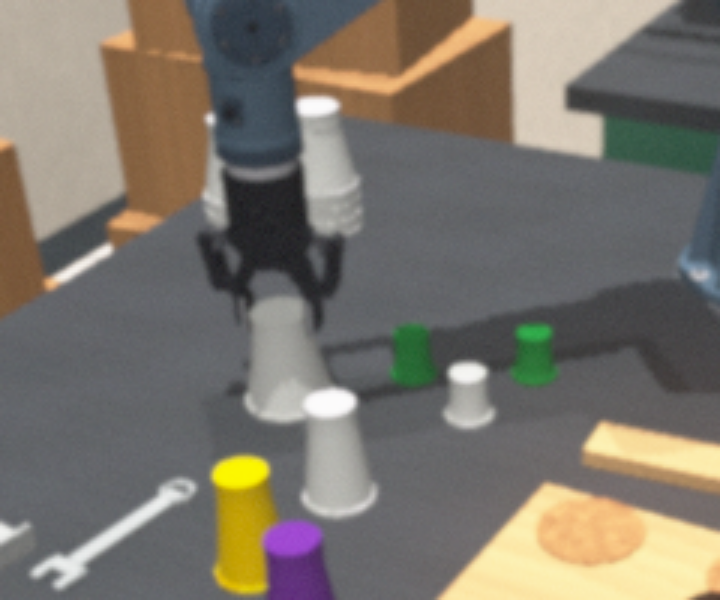

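The image shows the fingers around the wide cup's stacking band, and the opening of 0.656 (about 56 mm) fits. The 8.5 N upward is friction from the pads swinging forward. I lift and check.

Request:
move_arm --increments '[{"tx": 0,"ty": 0,"tz": -0.005,"turn": 0},{"tx": 0,"ty": 0,"tz": -0.02,"turn": 0},{"tx": 0,"ty": 0,"tz": -0.04,"turn": 0},{"tx": 0,"ty": 0,"tz": -0.06,"turn": 0},{"tx": 0,"ty": 0,"tz": -0.075,"turn": 0},{"tx": 0,"ty": 0,"tz": -0.08,"turn": 0},{"tx": 0,"ty": 0,"tz": -0.08,"turn": 0},{"tx": 0,"ty": 0,"tz": -0.08,"turn": 0}]'

```text
time_s: 3.23
eef_pos: [0.4741, -0.3593, 0.1512]
eef_rot: [0.0, 0.798, -0.602, 0.0]
wrist_force: [0.5, 0.5, -0.7]
opening: 0.662
```

```bash
python3 -c "
from h import *
shot('scene','s2')
goto(.5775,.1685,.2)
p,d=load('s2');cv2.imwrite('pics/s2c.png',cv2.resize(p[40:220,110:290,::-1],None,fx=3.3,fy=3.3))"
```

```text
pos [ 0.4738 -0.3589  0.1504] jaw -74.0 -> t mm [-478.6 -244.8  -49.1] turn 0 q6 0.44 open 0.658 t 3.3 F [-0.6  0.4 -0.1]
```

View pics/s2c.png

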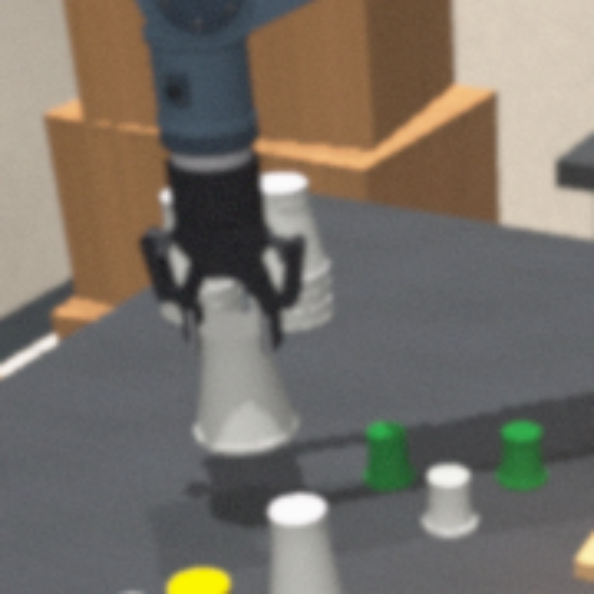

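```bash
python3 -c "
from h import *
p,d=load('s2'); W=world('scene',d)
m=(np.hypot(W[...,0]-.474,W[...,1]+.359)<.06)&(W[...,2]>.03)&(W[...,2]<.2)&(p.min(-1)>120)
q=W[m]; print(m.sum(),np.percentile(q[:,2],[0,1,2,5,95,99,100]).round(4))
for lo in np.arange(.07,.18,.01):
    s=q[(q[:,2]>lo)&(q[:,2]<lo+.01)]
    if len(s)>3: 
        # circle fit
        A=np.c_[2*s[:,:2],np.ones(len(s))]; x=np.linalg.lstsq(A,(s[:,:2]**2).sum(1),rcond=None)[0]; print(round(lo,2),len(s),x[:2].round(4),np.sqrt(x[2]+x[0]**2+x[1]**2).round(4))
"
```

```text
947 [0.0762 0.0793 0.0805 0.0827 0.1785 0.18   0.1814]
0.07 16 [ 0.4748 -0.358 ] 0.0423
0.08 119 [ 0.474  -0.3571] 0.0413
0.09 102 [ 0.4738 -0.3575] 0.0389
0.1 94 [ 0.4758 -0.3564] 0.0349
0.11 85 [ 0.4763 -0.3562] 0.0326
0.12 81 [ 0.4757 -0.3572] 0.0314
0.13 81 [ 0.4734 -0.3581] 0.031
0.14 77 [ 0.4759 -0.3578] 0.0274
0.15 55 [ 0.478  -0.3565] 0.0243
0.16 59 [ 0.4789 -0.3575] 0.0235
0.17 169 [ 0.4768 -0.3585] 0.0218
```

The cup is held upright, with its rim about 72 mm below the TCP. I carry it over to pad_ink.

Request:
move_arm --increments '[{"tx": -0.012,"ty": -0.006,"tz": -0.01,"turn": 0},{"tx": -0.036,"ty": -0.018,"tz": -0.025,"turn": 0},{"tx": -0.068,"ty": -0.035,"tz": -0.04,"turn": 0},{"tx": -0.102,"ty": -0.052,"tz": -0.049,"turn": 0},{"tx": -0.136,"ty": -0.07,"tz": -0.049,"turn": 0},{"tx": -0.17,"ty": -0.087,"tz": -0.049,"turn": 0},{"tx": -0.204,"ty": -0.104,"tz": -0.049,"turn": 0},{"tx": -0.238,"ty": -0.122,"tz": -0.049,"turn": 0},{"tx": -0.272,"ty": -0.139,"tz": -0.049,"turn": 0},{"tx": -0.306,"ty": -0.157,"tz": -0.049,"turn": 0},{"tx": -0.34,"ty": -0.174,"tz": -0.049,"turn": 0},{"tx": -0.374,"ty": -0.191,"tz": -0.049,"turn": 0},{"tx": -0.408,"ty": -0.209,"tz": -0.049,"turn": 0},{"tx": -0.44,"ty": -0.225,"tz": -0.049,"turn": 0},{"tx": -0.464,"ty": -0.237,"tz": -0.049,"turn": 0},{"tx": -0.479,"ty": -0.245,"tz": -0.049,"turn": 0},{"tx": -0.479,"ty": -0.245,"tz": -0.049,"turn": 0},{"tx": -0.479,"ty": -0.245,"tz": -0.049,"turn": 0},{"tx": -0.479,"ty": -0.245,"tz": -0.049,"turn": 0}]'

```text
time_s: 4.87
eef_pos: [0.5772, 0.1683, 0.1997]
eef_rot: [0.001, 0.799, -0.602, -0.0]
wrist_force: [-0.7, -0.5, -0.6]
opening: 0.659
```

```bash
python3 -c "
from h import *
shot('scene','s3')
goto(.5775,.1685,.09)
p,d=load('s3'); W=world('scene',d)
m=(np.hypot(W[...,0]-.5775,W[...,1]-.1685)<.06)&(W[...,2]>.07)&(W[...,2]<.25)&(p.min(-1)>120)
q=W[m]; print(m.sum(),np.percentile(q[:,2],[0,1,2,5,95,99,100]).round(4))
for lo in np.arange(.11,.24,.01):
    s=q[(q[:,2]>lo)&(q[:,2]<lo+.01)]
    if len(s)>3: 
        A=np.c_[2*s[:,:2],np.ones(len(s))]; x=np.linalg.lstsq(A,(s[:,:2]**2).sum(1),rcond=None)[0]; print(round(lo,2),len(s),x[:2].round(4),np.sqrt(x[2]+x[0]**2+x[1]**2).round(4))
"
```

```text
pos [0.5774 0.1678 0.1999] jaw -74.1 -> t mm [ -0.7  -0.4 109.9] turn 0 q6 1.38 open 0.661 t 4.9 F [ 0.5 -0.3 -0.9]
1535 [0.1243 0.127  0.1282 0.1309 0.2269 0.2277 0.2298]
0.12 62 [0.5765 0.1695] 0.0431
0.13 184 [0.5761 0.1692] 0.0416
0.14 155 [0.577  0.1695] 0.0384
0.15 141 [0.5771 0.169 ] 0.0362
0.16 129 [0.5772 0.1691] 0.0344
0.17 135 [0.5762 0.1683] 0.0331
0.18 118 [0.5779 0.1689] 0.0301
0.19 109 [0.5774 0.1686] 0.0282
0.2 98 [0.5779 0.1687] 0.0271
0.21 87 [0.5788 0.1682] 0.0266
0.22 317 [0.5788 0.1685] 0.0219
```

Cup axis is at (0.577, 0.169), centred over pad_ink. The rim is at about 0.127, so I lower it to just above the pad.

Request:
move_arm --increments '[{"tx": 0,"ty": 0,"tz": 0.015,"turn": 0},{"tx": 0,"ty": 0,"tz": 0.04,"turn": 0},{"tx": 0,"ty": 0,"tz": 0.065,"turn": 0},{"tx": 0,"ty": 0,"tz": 0.09,"turn": 0},{"tx": 0,"ty": 0,"tz": 0.105,"turn": 0},{"tx": 0,"ty": 0,"tz": 0.11,"turn": 0},{"tx": 0,"ty": 0,"tz": 0.112,"turn": 0},{"tx": 0,"ty": 0,"tz": 0.112,"turn": 0},{"tx": 0,"ty": 0,"tz": 0.112,"turn": 0}]'

```text
time_s: 5.67
eef_pos: [0.579, 0.1682, 0.0898]
eef_rot: [-0.001, 0.798, -0.602, 0.001]
wrist_force: [-0.1, 0.3, -0.2]
opening: 0.657
```

Request:
move_arm --increments '[{"tx": 0,"ty": 0,"tz": 0.001,"turn": 0},{"tx": 0,"ty": 0,"tz": 0.003,"turn": 0},{"tx": 0,"ty": 0,"tz": 0.004,"turn": 0},{"tx": 0,"ty": 0,"tz": 0.004,"turn": 0},{"tx": 0,"ty": 0,"tz": 0.004,"turn": 0}]'

```text
time_s: 6.08
eef_pos: [0.5791, 0.1688, 0.086]
eef_rot: [-0.001, 0.799, -0.602, 0.001]
wrist_force: [-0.5, 0.6, 5.1]
opening: 0.661
```

Contact at 5 N. I release.

Request:
move_arm --increments '[{"tx": 0,"ty": 0,"tz": 0,"turn": 0},{"tx": 0,"ty": 0,"tz": 0,"turn": 0},{"tx": 0,"ty": 0,"tz": 0,"turn": 0},{"tx": 0,"ty": 0,"tz": 0,"turn": 0},{"tx": 0,"ty": 0,"tz": 0,"turn": 0},{"tx": 0,"ty": 0,"tz": 0,"turn": 0},{"tx": 0,"ty": 0,"tz": -0.02,"turn": 0},{"tx": 0,"ty": 0,"tz": -0.05,"turn": 0},{"tx": 0,"ty": 0,"tz": -0.08,"turn": 0},{"tx": 0,"ty": 0,"tz": -0.1,"turn": 0},{"tx": 0,"ty": 0,"tz": -0.1,"turn": 0},{"tx": 0,"ty": 0,"tz": -0.1,"turn": 0}]' --gripper 1

```text
time_s: 7.08
eef_pos: [0.5789, 0.1686, 0.1858]
eef_rot: [-0.001, 0.798, -0.602, 0.001]
wrist_force: [-0.7, 0.2, 0.1]
opening: 1.002
```

```bash
python3 -c "
from h import *
goto(.602,-.2245,.184); shot('scene','s4')
"
```

```text
pos [0.5789 0.1686 0.1858] jaw -74.0 -> t mm [384.3  86.    1.8] turn 0 q6 1.38 open 1.002 t 7.1 F [-0.7  0.2  0.1]
```

View pics/s4.png

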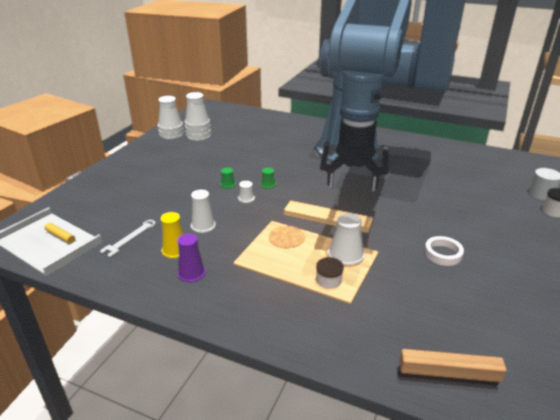

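The wide cup stands upright on the tub's pad at scene pixel (347,240). Next is the narrow cup.

Request:
move_arm --increments '[{"tx": 0.02,"ty": 0.005,"tz": 0,"turn": 0},{"tx": 0.055,"ty": 0.012,"tz": 0,"turn": 0},{"tx": 0.094,"ty": 0.021,"tz": 0,"turn": 0},{"tx": 0.133,"ty": 0.03,"tz": 0,"turn": 0},{"tx": 0.172,"ty": 0.038,"tz": 0,"turn": 0},{"tx": 0.211,"ty": 0.047,"tz": 0,"turn": 0},{"tx": 0.25,"ty": 0.056,"tz": 0,"turn": 0},{"tx": 0.289,"ty": 0.065,"tz": 0,"turn": 0},{"tx": 0.328,"ty": 0.073,"tz": 0,"turn": 0},{"tx": 0.364,"ty": 0.081,"tz": 0,"turn": 0},{"tx": 0.384,"ty": 0.086,"tz": 0,"turn": 0},{"tx": 0.384,"ty": 0.086,"tz": 0,"turn": 0},{"tx": 0.384,"ty": 0.086,"tz": 0.025,"turn": 0},{"tx": 0.384,"ty": 0.086,"tz": 0.035,"turn": 0},{"tx": 0.384,"ty": 0.086,"tz": 0.035,"turn": 0},{"tx": 0.384,"ty": 0.086,"tz": 0.035,"turn": 0}]'

```text
time_s: 8.47
eef_pos: [0.5998, -0.2228, 0.1473]
eef_rot: [0.0, 0.799, -0.602, -0.002]
wrist_force: [0.0, -0.0, -0.4]
opening: 0.999
```

```bash
python3 -c "
from h import *
goto(.602,-.2245,.071)
"
```

```text
pos [ 0.5998 -0.2228  0.1473] jaw -74.0 -> t mm [ 2.5 -1.8 76.3] turn 0 q6 0.75 open 0.999 t 8.5 F [ 0.  -0.  -0.4]
```

Request:
move_arm --increments '[{"tx": 0.002,"ty": -0.001,"tz": 0.02,"turn": 0},{"tx": 0.002,"ty": -0.001,"tz": 0.045,"turn": 0},{"tx": 0.002,"ty": -0.001,"tz": 0.065,"turn": 0},{"tx": 0.002,"ty": -0.001,"tz": 0.077,"turn": 0},{"tx": 0.002,"ty": -0.001,"tz": 0.077,"turn": 0},{"tx": 0.002,"ty": -0.001,"tz": 0.077,"turn": 0},{"tx": 0.002,"ty": -0.001,"tz": 0.077,"turn": 0}]'

```text
time_s: 9.05
eef_pos: [0.6036, -0.2263, 0.0741]
eef_rot: [-0.0, 0.799, -0.602, 0.001]
wrist_force: [0.2, -0.1, 0.3]
opening: 1.0
```

Request:
move_arm --increments '[{"tx": 0,"ty": 0,"tz": 0,"turn": 0},{"tx": 0,"ty": 0,"tz": 0,"turn": 0},{"tx": 0,"ty": 0,"tz": 0,"turn": 0},{"tx": 0,"ty": 0,"tz": 0,"turn": 0},{"tx": 0,"ty": 0,"tz": 0,"turn": 0},{"tx": 0,"ty": 0,"tz": 0,"turn": 0},{"tx": 0,"ty": 0,"tz": 0,"turn": 0},{"tx": 0,"ty": 0,"tz": 0,"turn": 0},{"tx": 0,"ty": 0,"tz": 0,"turn": 0},{"tx": 0,"ty": 0,"tz": 0,"turn": 0}]' --gripper 0

```text
time_s: 9.88
eef_pos: [0.603, -0.2261, 0.0735]
eef_rot: [-0.0, 0.799, -0.602, 0.001]
wrist_force: [-0.8, 1.5, 5.5]
opening: 0.501
```

Request:
move_arm --increments '[{"tx": 0,"ty": 0,"tz": -0.005,"turn": 0},{"tx": 0,"ty": 0,"tz": -0.02,"turn": 0},{"tx": 0,"ty": 0,"tz": -0.045,"turn": 0},{"tx": 0,"ty": 0,"tz": -0.075,"turn": 0},{"tx": 0,"ty": 0,"tz": -0.105,"turn": 0},{"tx": 0,"ty": 0,"tz": -0.125,"turn": 0},{"tx": 0,"ty": 0,"tz": -0.13,"turn": 0},{"tx": 0,"ty": 0,"tz": -0.13,"turn": 0},{"tx": 0,"ty": 0,"tz": -0.13,"turn": 0}]'

```text
time_s: 10.63
eef_pos: [0.6019, -0.2256, 0.2011]
eef_rot: [0.0, 0.798, -0.602, -0.001]
wrist_force: [-0.1, 0.1, -1.1]
opening: 0.499
```

```bash
python3 -c "
from h import *
goto(.5687,.0086,.2);shot('scene','s5')
p,d=load('s5');cv2.imwrite('pics/s5c.png',cv2.resize(p[80:260,110:290,::-1],None,fx=3.3,fy=3.3))"
```

```text
pos [ 0.6019 -0.2256  0.2011] jaw -74.0 -> t mm [-234.3  -32.6    1.3] turn 0 q6 0.75 open 0.499 t 10.6 F [-0.1  0.1 -1.1]
```

View pics/s5c.png

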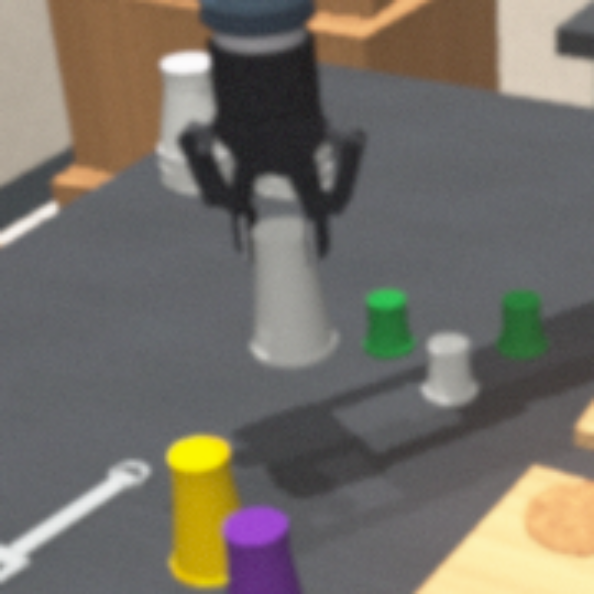

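The white narrow cup is gripped at (285,290) in the crop and hangs upright. I carry it to the plain pad.

Request:
move_arm --increments '[{"tx": -0.01,"ty": -0.001,"tz": 0,"turn": 0},{"tx": -0.032,"ty": -0.004,"tz": 0,"turn": 0},{"tx": -0.064,"ty": -0.009,"tz": 0,"turn": 0},{"tx": -0.098,"ty": -0.014,"tz": 0,"turn": 0},{"tx": -0.132,"ty": -0.018,"tz": 0,"turn": 0},{"tx": -0.166,"ty": -0.023,"tz": 0,"turn": 0},{"tx": -0.2,"ty": -0.028,"tz": 0,"turn": 0},{"tx": -0.224,"ty": -0.031,"tz": 0,"turn": 0},{"tx": -0.234,"ty": -0.033,"tz": 0,"turn": 0},{"tx": -0.234,"ty": -0.033,"tz": 0,"turn": 0},{"tx": -0.234,"ty": -0.033,"tz": 0,"turn": 0},{"tx": -0.234,"ty": -0.033,"tz": 0,"turn": 0}]'

```text
time_s: 11.68
eef_pos: [0.5698, 0.0071, 0.2018]
eef_rot: [0.0, 0.798, -0.602, -0.0]
wrist_force: [-0.3, -0.2, -0.7]
opening: 0.496
```

```bash
cat >> h.py <<'E'
def axis(f,cx,cy,z0,z1):
    p,d=load(f); W=world('scene',d)
    m=(np.hypot(W[...,0]-cx,W[...,1]-cy)<.06)&(W[...,2]>z0)&(W[...,2]<z1)&(p.min(-1)>120)&(p.max(-1).astype(int)-p.min(-1)<25)
    q=W[m]; print(m.sum(),np.percentile(q[:,2],[1,2,5,95,99]).round(4))
    for lo in np.arange(z0,z1,.01):
        s=q[(q[:,2]>lo)&(q[:,2]<lo+.01)]
        if len(s)>20:
            A=np.c_[2*s[:,:2],np.ones(len(s))]; x=np.linalg.lstsq(A,(s[:,:2]**2).sum(1),rcond=None)[0]; print(round(lo,3),len(s),x[:2].round(4),np.sqrt(x[2]+x[0]**2+x[1]**2).round(4))
E
python3 -c "
from h import *
goto(.5687,.0086,.088);shot('scene','s6')
axis('s6',.5687,.0086,.1,.25)
axis('s6',.5775,.1685,.016,.116)"
```

```text
pos [0.5698 0.0071 0.2018] jaw -74.1 -> t mm [ -1.8   0.6 113.8] turn 0 q6 1.1 open 0.496 t 11.7 F [-0.3 -0.2 -0.7]
926 [0.1301 0.1318 0.1336 0.2291 0.2301]
0.13 113 [0.5692 0.0075] 0.0306
0.14 90 [0.5705 0.0081] 0.0275
0.15 91 [0.5708 0.0081] 0.0259
0.16 79 [0.572  0.0083] 0.024
0.17 85 [0.5712 0.008 ] 0.0235
0.18 81 [0.5711 0.0079] 0.0218
0.19 71 [0.5714 0.0079] 0.0208
0.2 67 [0.5729 0.008 ] 0.0187
0.21 60 [0.5722 0.0083] 0.0189
0.22 168 [0.5715 0.0076] 0.0172
1316 [0.0171 0.0177 0.0201 0.1128 0.1139]
0.016 138 [0.5783 0.1707] 0.0408
0.026 124 [0.5792 0.17  ] 0.0381
0.036 124 [0.5795 0.1703] 0.0359
0.046 116 [0.5799 0.1707] 0.0337
0.056 110 [0.5784 0.1702] 0.0329
0.066 120 [0.5787 0.1698] 0.0309
0.076 102 [0.5789 0.1698] 0.0289
0.086 84 [0.5793 0.1701] 0.0275
0.096 85 [0.5783 0.1695] 0.0278
0.106 313 [0.5798 0.1702] 0.0219
```

Request:
move_arm --increments '[{"tx": -0.001,"ty": 0.001,"tz": 0.015,"turn": 0},{"tx": -0.001,"ty": 0.001,"tz": 0.04,"turn": 0},{"tx": -0.001,"ty": 0.001,"tz": 0.065,"turn": 0},{"tx": -0.001,"ty": 0.001,"tz": 0.09,"turn": 0},{"tx": -0.001,"ty": 0.001,"tz": 0.105,"turn": 0},{"tx": -0.001,"ty": 0.001,"tz": 0.111,"turn": 0},{"tx": -0.001,"ty": 0.001,"tz": 0.113,"turn": 0},{"tx": -0.001,"ty": 0.001,"tz": 0.113,"turn": 0},{"tx": -0.001,"ty": 0.001,"tz": 0.113,"turn": 0}]'

```text
time_s: 12.48
eef_pos: [0.5696, 0.0081, 0.0905]
eef_rot: [-0.0, 0.798, -0.602, 0.001]
wrist_force: [0.7, 0.1, -0.2]
opening: 0.492
```

Request:
move_arm --increments '[{"tx": 0,"ty": 0,"tz": 0.001,"turn": 0},{"tx": 0,"ty": 0,"tz": 0.003,"turn": 0},{"tx": 0,"ty": 0,"tz": 0.004,"turn": 0},{"tx": 0,"ty": 0,"tz": 0.004,"turn": 0},{"tx": 0,"ty": 0,"tz": 0.004,"turn": 0}]'

```text
time_s: 12.9
eef_pos: [0.5687, 0.0088, 0.0855]
eef_rot: [-0.0, 0.799, -0.602, 0.0]
wrist_force: [-0.1, 0.5, 0.4]
opening: 0.495
```

Request:
move_arm --increments '[{"tx": 0,"ty": 0,"tz": 0.001,"turn": 0},{"tx": 0,"ty": 0,"tz": 0.0025,"turn": 0},{"tx": 0,"ty": 0,"tz": 0.0025,"turn": 0},{"tx": 0,"ty": 0,"tz": 0.0025,"turn": 0}]'

```text
time_s: 13.23
eef_pos: [0.5695, 0.009, 0.0854]
eef_rot: [-0.0, 0.799, -0.602, 0.001]
wrist_force: [-6.5, 2.8, 17.2]
opening: 0.495
```

Request:
move_arm --increments '[{"tx": 0,"ty": 0,"tz": -0.002,"turn": 0},{"tx": 0,"ty": 0,"tz": -0.002,"turn": 0},{"tx": 0,"ty": 0,"tz": -0.002,"turn": 0}]'

```text
time_s: 13.48
eef_pos: [0.5691, 0.0089, 0.0855]
eef_rot: [-0.0, 0.799, -0.602, 0.001]
wrist_force: [-1.4, 0.6, 6.0]
opening: 0.501
```

Request:
move_arm --increments '[{"tx": 0,"ty": 0,"tz": 0,"turn": 0},{"tx": 0,"ty": 0,"tz": 0,"turn": 0},{"tx": 0,"ty": 0,"tz": 0,"turn": 0},{"tx": 0,"ty": 0,"tz": 0,"turn": 0},{"tx": 0,"ty": 0,"tz": 0,"turn": 0},{"tx": 0,"ty": 0,"tz": 0,"turn": 0},{"tx": 0,"ty": 0,"tz": -0.02,"turn": 0},{"tx": 0,"ty": 0,"tz": -0.05,"turn": 0},{"tx": 0,"ty": 0,"tz": -0.08,"turn": 0},{"tx": 0,"ty": 0,"tz": -0.1,"turn": 0},{"tx": 0,"ty": 0,"tz": -0.1,"turn": 0},{"tx": 0,"ty": 0,"tz": -0.1,"turn": 0}]' --gripper 1

```text
time_s: 14.48
eef_pos: [0.5695, 0.0086, 0.1862]
eef_rot: [-0.001, 0.799, -0.602, 0.001]
wrist_force: [-0.1, -0.8, -0.4]
opening: 0.998
```

```bash
python3 -c "
from h import *
shot('scene','s7')
axis('s7',.5687,.0086,.016,.116)
goto(.4344,.0738,.15,2.49)
"
```

```text
783 [0.0166 0.0175 0.0195 0.1127 0.1141]
0.016 93 [0.5712 0.0106] 0.0277
0.026 76 [0.5712 0.011 ] 0.0259
0.036 72 [0.5713 0.0112] 0.0244
0.046 70 [0.5702 0.0105] 0.0244
0.056 72 [0.5691 0.01  ] 0.024
0.066 72 [0.5702 0.0102] 0.0218
0.076 61 [0.5712 0.0112] 0.0197
0.086 54 [0.5717 0.0109] 0.0186
0.096 54 [0.5719 0.0107] 0.0184
0.106 159 [0.5706 0.0099] 0.0167
pos [0.5684 0.0088 0.1846] jaw -74.0 -> t mm [-99.3 110.9  34.6] turn -76.51 q6 1.1 open 1.002 t 14.5 F [ 0.2 -0.3 -0.7]
```

View pics/s7.png

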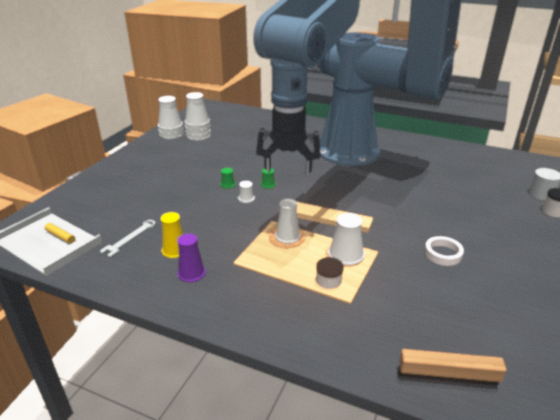

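Both cups stand upright and centred, wide at scene pixel (347,240) and narrow at (287,222). Next I go above the plank and turn the jaws across it.

Request:
move_arm --increments '[{"tx": -0.006,"ty": 0.007,"tz": 0,"turn": -3},{"tx": -0.016,"ty": 0.018,"tz": 0,"turn": -9},{"tx": -0.026,"ty": 0.029,"tz": 0,"turn": -16},{"tx": -0.036,"ty": 0.041,"tz": 0,"turn": -23},{"tx": -0.046,"ty": 0.052,"tz": 0,"turn": -30},{"tx": -0.056,"ty": 0.063,"tz": 0,"turn": -37},{"tx": -0.066,"ty": 0.074,"tz": 0,"turn": -44},{"tx": -0.076,"ty": 0.085,"tz": 0,"turn": -51},{"tx": -0.086,"ty": 0.096,"tz": 0,"turn": -58},{"tx": -0.094,"ty": 0.105,"tz": 0,"turn": -65},{"tx": -0.099,"ty": 0.111,"tz": 0.01,"turn": -71},{"tx": -0.099,"ty": 0.111,"tz": 0.03,"turn": -75},{"tx": -0.099,"ty": 0.111,"tz": 0.055,"turn": -76.5},{"tx": -0.099,"ty": 0.111,"tz": 0.08,"turn": -76.5},{"tx": -0.099,"ty": 0.111,"tz": 0.1,"turn": -76.5},{"tx": -0.099,"ty": 0.111,"tz": 0.1,"turn": -76.5},{"tx": -0.099,"ty": 0.111,"tz": 0.1,"turn": -76.5}]'

```text
time_s: 15.95
eef_pos: [0.4325, 0.0736, 0.083]
eef_rot: [-0.0, 1.0, 0.022, -0.003]
wrist_force: [0.1, -0.5, 1.4]
opening: 0.997
```

```bash
python3 -c "
from h import *
goto(.4344,.0738,.001,2.49)
"
```

```text
pos [0.4325 0.0736 0.083 ] jaw 2.5 -> t mm [ 2.4 -0.  82. ] turn -0.02 q6 -0.15 open 0.997 t 15.9 F [ 0.1 -0.5  1.4]
```

Request:
move_arm --increments '[{"tx": 0.001,"ty": 0,"tz": 0.02,"turn": 0},{"tx": 0.001,"ty": 0,"tz": 0.045,"turn": 0},{"tx": 0.001,"ty": 0,"tz": 0.065,"turn": 0},{"tx": 0.001,"ty": 0,"tz": 0.076,"turn": 0},{"tx": 0.001,"ty": 0,"tz": 0.08,"turn": 0},{"tx": 0.001,"ty": 0,"tz": 0.08,"turn": 0},{"tx": 0.001,"ty": 0,"tz": 0.08,"turn": 0}]'

```text
time_s: 16.53
eef_pos: [0.4366, 0.0734, 0.0058]
eef_rot: [0.0, 1.0, 0.022, 0.001]
wrist_force: [0.3, -0.5, -0.1]
opening: 1.0
```

```bash
python3 -c "
from h import *
goto(.4344,.0738,.001,2.49)
"
```

```text
pos [0.4366 0.0734 0.0058] jaw 2.5 -> t mm [-2.2 -0.5  4.8] turn -0.01 q6 -0.15 open 1.0 t 16.5 F [ 0.3 -0.5 -0.1]
```

Request:
move_arm --increments '[{"tx": -0.002,"ty": 0,"tz": 0.004,"turn": 0},{"tx": -0.002,"ty": 0,"tz": 0.004,"turn": 0},{"tx": -0.002,"ty": 0,"tz": 0.004,"turn": 0}]'

```text
time_s: 16.78
eef_pos: [0.4338, 0.0734, 0.0013]
eef_rot: [0.0, 1.0, 0.022, 0.0]
wrist_force: [-0.3, 0.2, -0.1]
opening: 0.997
```

Request:
move_arm --increments '[{"tx": 0,"ty": 0,"tz": 0,"turn": 0},{"tx": 0,"ty": 0,"tz": 0,"turn": 0},{"tx": 0,"ty": 0,"tz": 0,"turn": 0},{"tx": 0,"ty": 0,"tz": 0,"turn": 0},{"tx": 0,"ty": 0,"tz": 0,"turn": 0},{"tx": 0,"ty": 0,"tz": 0,"turn": 0},{"tx": 0,"ty": 0,"tz": 0,"turn": 0},{"tx": 0,"ty": 0,"tz": 0,"turn": 0},{"tx": 0,"ty": 0,"tz": 0,"turn": 0},{"tx": 0,"ty": 0,"tz": 0,"turn": 0}]' --gripper 0

```text
time_s: 17.62
eef_pos: [0.4341, 0.0733, 0.0014]
eef_rot: [0.0, 1.0, 0.022, 0.0]
wrist_force: [-1.5, 0.8, 6.7]
opening: 0.591
```

Request:
move_arm --increments '[{"tx": 0,"ty": 0,"tz": -0.003,"turn": 0},{"tx": 0,"ty": 0,"tz": -0.012,"turn": 0},{"tx": 0,"ty": 0,"tz": -0.025,"turn": 0},{"tx": 0,"ty": 0,"tz": -0.045,"turn": 0},{"tx": 0,"ty": 0,"tz": -0.07,"turn": 0},{"tx": 0,"ty": 0,"tz": -0.095,"turn": 0},{"tx": 0,"ty": 0,"tz": -0.12,"turn": 0},{"tx": 0,"ty": 0,"tz": -0.145,"turn": 0},{"tx": 0,"ty": 0,"tz": -0.165,"turn": 0},{"tx": 0,"ty": 0,"tz": -0.175,"turn": 0},{"tx": 0,"ty": 0,"tz": -0.18,"turn": 0},{"tx": 0,"ty": 0,"tz": -0.18,"turn": 0},{"tx": 0,"ty": 0,"tz": -0.18,"turn": 0}]'

```text
time_s: 18.7
eef_pos: [0.4329, 0.0734, 0.1799]
eef_rot: [-0.0, 1.0, 0.022, -0.001]
wrist_force: [0.4, -0.2, -1.4]
opening: 0.59
```

```bash
python3 -c "
from h import *
shot('scene','s8')
shot('top','t8')
goto(.574,.0890,.18,-3.2)
"
```

```text
pos [0.4326 0.0735 0.1793] jaw 2.5 -> t mm [142.   -9.4  -1.1] turn 5.67 q6 -0.15 open 0.59 t 18.8 F [ 0.5  0.2 -1.9]
```

View pics/s8.png

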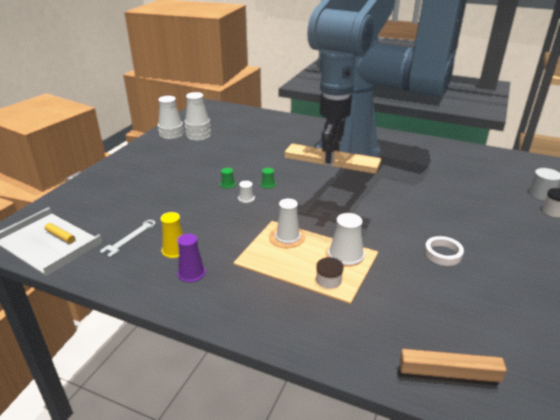

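View pics/t8.png

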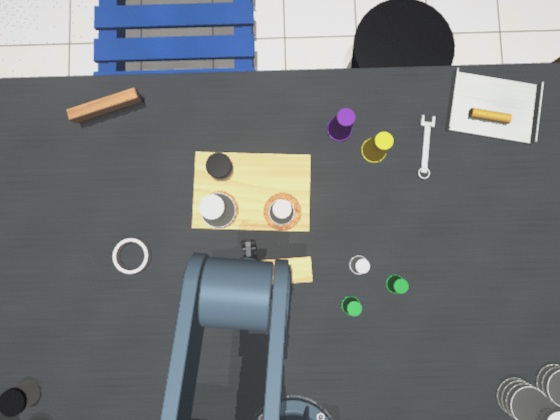

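The plank is held level, at (333,158) in the scene view. The top view shows both cup tops, at (213,207) and (282,210). I measure plank height, tilt and offset relative to the TCP, and where the cups sit on the pads.

Run:
```python
from h import *
p,d=load('s8'); W=world('scene',d); hsv=cv2.cvtColor(p,cv2.COLOR_RGB2HSV)
m=(hsv[...,1]>40)&(np.abs(W[...,0]-.433)<.045)&(np.abs(W[...,1]-.0735)<.14)&(W[...,2]>.12)&(W[...,2]<.22)
q=W[m]; t=q[:,2]>np.percentile(q[:,2],97)-.006
q=q[t]; A=np.c_[q[:,:2],np.ones(len(q))]; x=np.linalg.lstsq(A,q[:,2],rcond=None)[0]; print(m.sum(),t.sum(),'slope',x[:2].round(3),'zc',x@[.433,.0735,1], q.min(0),q.max(0)); print(cv2.minAreaRect(q[:,:2].astype(np.float32)))
p,d=load('t8'); W=world('top',d); z=W[...,2]
k=((z>.105)&(z<.12)).astype(np.uint8); k[:180]=0;k[230:]=0
N,l,s,c=cv2.connectedComponentsWithStats(k)
for i in range(1,N):
    if s[i,4]>100:
        q=W[l==i]; print(c[i],s[i,4],q.mean(0).round(4),cv2.minEnclosingCircle(q[:,:2].astype(np.float32)))
```

```text
1310 897 slope [0.003 0.   ] zc 0.1966009220945903 [ 0.39797035 -0.04665401  0.19270303] [0.4743735  0.19401428 0.2173783 ]
((0.4362735152244568, 0.07424058020114899), (0.07477608323097229, 0.2406245619058609), 5.571450710296631)
[211.90927022 206.14595661] 507 [0.5778 0.1696 0.1115] ((0.5787858963012695, 0.16966195404529572), 0.029420696198940277)
[281.9825784  208.17770035] 287 [0.5685 0.01   0.1114] ((0.5684871077537537, 0.010157695040106773), 0.02186276763677597)
```

Request:
move_arm --increments '[{"tx": 0.008,"ty": 0,"tz": 0,"turn": 0.5},{"tx": 0.025,"ty": -0.002,"tz": 0,"turn": 1.5},{"tx": 0.045,"ty": -0.003,"tz": 0,"turn": 2.5},{"tx": 0.065,"ty": -0.004,"tz": 0,"turn": 3.5},{"tx": 0.085,"ty": -0.005,"tz": 0,"turn": 4.5},{"tx": 0.105,"ty": -0.007,"tz": 0,"turn": 5},{"tx": 0.125,"ty": -0.008,"tz": 0,"turn": 5.5},{"tx": 0.137,"ty": -0.009,"tz": 0,"turn": 5.7},{"tx": 0.141,"ty": -0.009,"tz": 0,"turn": 5.7},{"tx": 0.141,"ty": -0.009,"tz": 0.01,"turn": 5.7},{"tx": 0.141,"ty": -0.009,"tz": 0.03,"turn": 5.7},{"tx": 0.141,"ty": -0.009,"tz": 0.045,"turn": 5.7},{"tx": 0.141,"ty": -0.009,"tz": 0.05,"turn": 5.7},{"tx": 0.141,"ty": -0.009,"tz": 0.05,"turn": 5.7},{"tx": 0.141,"ty": -0.009,"tz": 0.05,"turn": 5.7}]'

```text
time_s: 20.05
eef_pos: [0.5735, 0.0885, 0.1305]
eef_rot: [-0.0, 1.0, -0.028, -0.0]
wrist_force: [0.2, -0.7, -0.3]
opening: 0.59
```

```bash
python3 -c "
from h import *
goto(.573,.0882,.113,-3.2)
"
```

```text
pos [0.5735 0.0885 0.1305] jaw -3.2 -> t mm [-0.5  0.3 17.5] turn -0.03 q6 0.0 open 0.59 t 20.1 F [ 0.2 -0.7 -0.3]
```

Request:
move_arm --increments '[{"tx": 0,"ty": 0,"tz": 0.005,"turn": 0},{"tx": 0,"ty": 0,"tz": 0.01,"turn": 0},{"tx": 0,"ty": 0,"tz": 0.014,"turn": 0},{"tx": 0,"ty": 0,"tz": 0.016,"turn": 0},{"tx": 0,"ty": 0,"tz": 0.016,"turn": 0},{"tx": 0,"ty": 0,"tz": 0.016,"turn": 0},{"tx": 0,"ty": 0,"tz": 0.016,"turn": 0}]'

```text
time_s: 20.63
eef_pos: [0.5742, 0.0884, 0.115]
eef_rot: [0.0, 1.0, -0.028, 0.0]
wrist_force: [0.6, 0.0, -1.4]
opening: 0.592
```

Request:
move_arm --increments '[{"tx": 0,"ty": 0,"tz": 0.001,"turn": 0},{"tx": 0,"ty": 0,"tz": 0.002,"turn": 0},{"tx": 0,"ty": 0,"tz": 0.002,"turn": 0},{"tx": 0,"ty": 0,"tz": 0.002,"turn": 0}]'

```text
time_s: 20.97
eef_pos: [0.5744, 0.0884, 0.1135]
eef_rot: [0.0, 1.0, -0.028, 0.0]
wrist_force: [-1.7, 0.3, 5.5]
opening: 0.594
```

Request:
move_arm --increments '[{"tx": 0,"ty": 0,"tz": 0,"turn": 0},{"tx": 0,"ty": 0,"tz": 0,"turn": 0},{"tx": 0,"ty": 0,"tz": 0,"turn": 0},{"tx": 0,"ty": 0,"tz": 0,"turn": 0},{"tx": 0,"ty": 0,"tz": 0,"turn": 0},{"tx": 0,"ty": 0,"tz": 0,"turn": 0},{"tx": 0,"ty": 0,"tz": 0,"turn": 0},{"tx": 0,"ty": 0,"tz": -0.015,"turn": 0},{"tx": 0,"ty": 0,"tz": -0.04,"turn": 0},{"tx": 0,"ty": 0,"tz": -0.07,"turn": 0},{"tx": 0,"ty": 0,"tz": -0.1,"turn": 0},{"tx": 0,"ty": 0,"tz": -0.11,"turn": 0},{"tx": 0,"ty": 0,"tz": -0.11,"turn": 0},{"tx": 0,"ty": 0,"tz": -0.11,"turn": 0}]' --gripper 1

```text
time_s: 22.13
eef_pos: [0.574, 0.0885, 0.2225]
eef_rot: [0.0, 1.0, -0.028, 0.0]
wrist_force: [0.9, -0.0, 0.2]
opening: 0.998
```

```bash
python3 -c "
from h import *
shot('scene','s9')
goto(.4303,-.181,.15)
p,d=load('s9');cv2.imwrite('pics/s9c.png',cv2.resize(p[120:320,200:420,::-1],None,fx=3,fy=3))"
```

```text
pos [0.5732 0.0885 0.2212] jaw -3.2 -> t mm [-127.4  277.1   71.4] turn 0 q6 0.0 open 0.997 t 22.2 F [-0.2  0.6  0.9]
```

View pics/s9c.png

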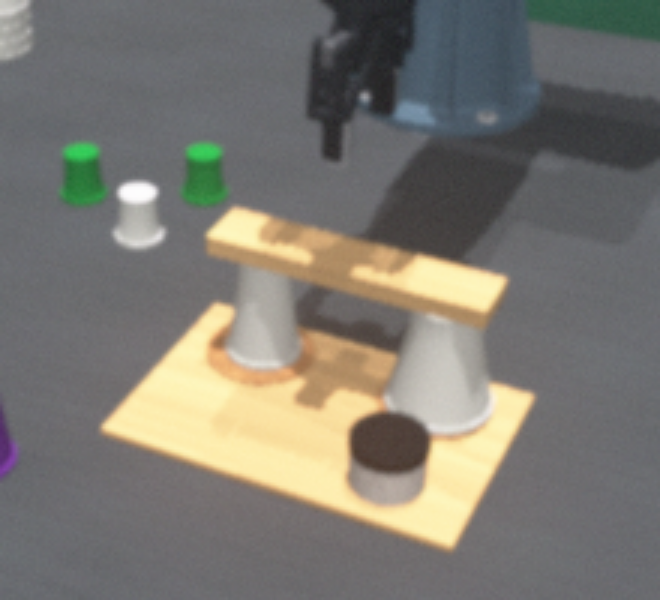

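The plank lies flat and level across both cups, in the crop from (225,230) to (495,295). The white small cup is at crop (138,213). I go to it with the same jaw angle; the nearest green cup clears by about 20 mm.

Request:
move_arm --increments '[{"tx": -0.01,"ty": 0.022,"tz": 0,"turn": 0},{"tx": -0.025,"ty": 0.055,"tz": 0,"turn": 0},{"tx": -0.042,"ty": 0.091,"tz": 0,"turn": 0},{"tx": -0.059,"ty": 0.128,"tz": 0,"turn": 0},{"tx": -0.075,"ty": 0.163,"tz": 0,"turn": 0},{"tx": -0.092,"ty": 0.2,"tz": 0,"turn": 0},{"tx": -0.108,"ty": 0.235,"tz": 0,"turn": 0},{"tx": -0.12,"ty": 0.262,"tz": 0,"turn": 0},{"tx": -0.127,"ty": 0.277,"tz": 0,"turn": 0},{"tx": -0.127,"ty": 0.277,"tz": 0.02,"turn": 0},{"tx": -0.127,"ty": 0.277,"tz": 0.05,"turn": 0},{"tx": -0.127,"ty": 0.277,"tz": 0.085,"turn": 0},{"tx": -0.127,"ty": 0.277,"tz": 0.12,"turn": 0},{"tx": -0.127,"ty": 0.277,"tz": 0.12,"turn": 0},{"tx": -0.127,"ty": 0.277,"tz": 0.12,"turn": 0},{"tx": -0.127,"ty": 0.277,"tz": 0.12,"turn": 0}]'

```text
time_s: 23.52
eef_pos: [0.4319, -0.181, 0.1033]
eef_rot: [-0.0, 1.0, -0.028, -0.0]
wrist_force: [0.7, -1.4, 0.6]
opening: 0.995
```

```bash
python3 -c "
from h import *
goto(.4303,-.181,.023)
"
```

```text
pos [ 0.4319 -0.181   0.1033] jaw -3.2 -> t mm [-1.6  0.1 80.3] turn 0 q6 -0.6 open 0.995 t 23.5 F [ 0.7 -1.4  0.6]
```

Request:
move_arm --increments '[{"tx": -0.002,"ty": 0,"tz": 0.02,"turn": 0},{"tx": -0.002,"ty": 0,"tz": 0.045,"turn": 0},{"tx": -0.002,"ty": 0,"tz": 0.065,"turn": 0},{"tx": -0.002,"ty": 0,"tz": 0.078,"turn": 0},{"tx": -0.002,"ty": 0,"tz": 0.082,"turn": 0},{"tx": -0.002,"ty": 0,"tz": 0.082,"turn": 0},{"tx": -0.002,"ty": 0,"tz": 0.082,"turn": 0}]'

```text
time_s: 24.1
eef_pos: [0.431, -0.1818, 0.0225]
eef_rot: [0.001, 1.0, -0.028, 0.001]
wrist_force: [0.8, -0.2, 0.9]
opening: 1.003
```

Request:
move_arm --increments '[{"tx": 0,"ty": 0,"tz": 0,"turn": 0},{"tx": 0,"ty": 0,"tz": 0,"turn": 0},{"tx": 0,"ty": 0,"tz": 0,"turn": 0},{"tx": 0,"ty": 0,"tz": 0,"turn": 0},{"tx": 0,"ty": 0,"tz": 0,"turn": 0},{"tx": 0,"ty": 0,"tz": 0,"turn": 0},{"tx": 0,"ty": 0,"tz": 0,"turn": 0},{"tx": 0,"ty": 0,"tz": 0,"turn": 0},{"tx": 0,"ty": 0,"tz": 0,"turn": 0},{"tx": 0,"ty": 0,"tz": 0,"turn": 0},{"tx": 0,"ty": 0,"tz": 0,"turn": 0}]' --gripper 0

```text
time_s: 25.02
eef_pos: [0.4303, -0.1813, 0.0216]
eef_rot: [0.0, 1.0, -0.028, 0.001]
wrist_force: [-0.5, 1.1, 5.1]
opening: 0.403
```

Request:
move_arm --increments '[{"tx": 0,"ty": 0,"tz": -0.005,"turn": 0},{"tx": 0,"ty": 0,"tz": -0.02,"turn": 0},{"tx": 0,"ty": 0,"tz": -0.045,"turn": 0},{"tx": 0,"ty": 0,"tz": -0.075,"turn": 0},{"tx": 0,"ty": 0,"tz": -0.105,"turn": 0},{"tx": 0,"ty": 0,"tz": -0.135,"turn": 0},{"tx": 0,"ty": 0,"tz": -0.165,"turn": 0},{"tx": 0,"ty": 0,"tz": -0.185,"turn": 0},{"tx": 0,"ty": 0,"tz": -0.195,"turn": 0},{"tx": 0,"ty": 0,"tz": -0.195,"turn": 0},{"tx": 0,"ty": 0,"tz": -0.195,"turn": 0}]'

```text
time_s: 25.93
eef_pos: [0.4294, -0.1807, 0.2153]
eef_rot: [-0.0, 1.0, -0.028, -0.0]
wrist_force: [0.0, -0.1, -0.9]
opening: 0.405
```

Run:
```python
from h import *
shot('scene','s10'); shot('top','t10')
o=get_obs()['eef_pos']; axis('s10',o[0],o[1],.12,.27)
goto(.573,.0885,.22)
p,d=load('s10');cv2.imwrite('pics/s10c.png',cv2.resize(p[80:300,170:400,::-1],None,fx=2.7,fy=2.7))
p,d=load('t10'); W=world('top',d); z=W[...,2]
k=((z>.122)&(z<.138)).astype(np.uint8); k[:150]=0;k[260:]=0;k[:,330:]=0
N,l,s,c=cv2.connectedComponentsWithStats(k)
for i in range(1,N):
    if s[i,4]>300:
        q=W[l==i]; r=cv2.minAreaRect(q[:,:2].astype(np.float32));A=np.c_[q[:,:2],np.ones(len(q))]; x=np.linalg.lstsq(A,q[:,2],rcond=None)[0]
        print(c[i],s[i,4],q.mean(0).round(4),r,'slope',x[:2].round(4))
```

```text
207 [0.1942 0.1952 0.1963 0.2441 0.2454]
0.19 44 [ 0.431 -0.18 ] 0.0209
0.2 57 [ 0.4324 -0.1799] 0.0175
0.21 37 [ 0.4369 -0.1768] 0.0121
0.22 21 [ 0.4414 -0.1687] 0.0079
0.24 31 [ 0.4285 -0.1766] 0.0122
pos [ 0.4287 -0.1801  0.2139] jaw -3.2 -> t mm [ 128.9 -276.4   -5.9] turn 0 q6 -0.6 open 0.4 t 26.0 F [0.1 0.1 0.4]
[247.03246493 206.22725451] 2495 [0.5737 0.0882 0.1294] ((0.5740038156509399, 0.08896441012620926), (0.23950019478797913, 0.05212580785155296), 86.81350708007812) slope [0.0029 0.0003]
```

View pics/s10c.png

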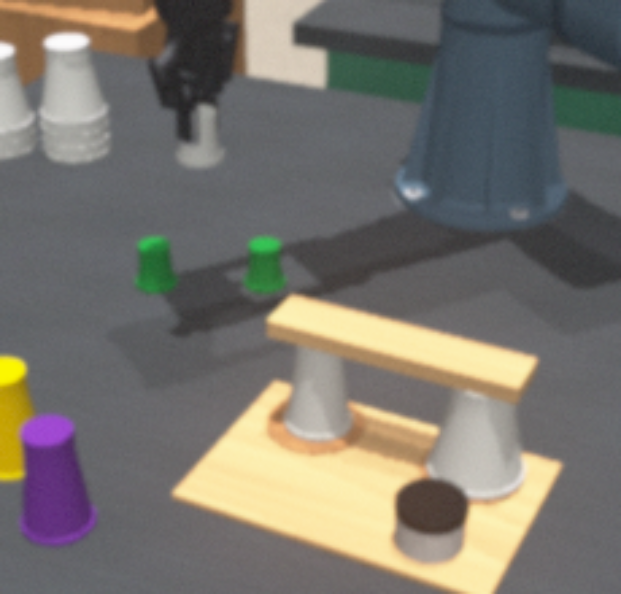

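View pics/t10.png

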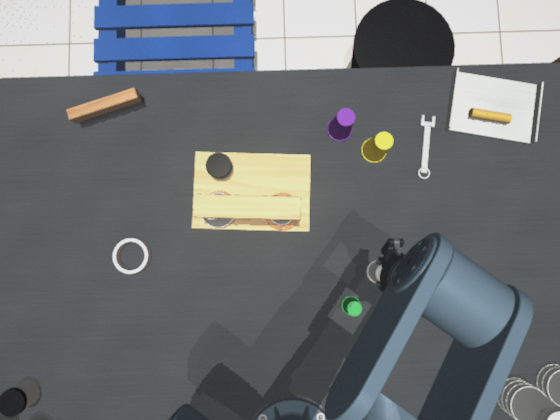

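The small cup is held at crop (203,140), rim about 21 mm below the TCP. The plank centre is at (0.574, 0.089), angle 86.8°, level. I carry the cup over at height.

Request:
move_arm --increments '[{"tx": 0.006,"ty": -0.012,"tz": -0.005,"turn": 0},{"tx": 0.017,"ty": -0.036,"tz": -0.01,"turn": 0},{"tx": 0.031,"ty": -0.066,"tz": -0.01,"turn": 0},{"tx": 0.045,"ty": -0.096,"tz": -0.01,"turn": 0},{"tx": 0.059,"ty": -0.126,"tz": -0.01,"turn": 0},{"tx": 0.073,"ty": -0.156,"tz": -0.01,"turn": 0},{"tx": 0.087,"ty": -0.186,"tz": -0.01,"turn": 0},{"tx": 0.101,"ty": -0.216,"tz": -0.01,"turn": 0},{"tx": 0.114,"ty": -0.244,"tz": -0.01,"turn": 0},{"tx": 0.124,"ty": -0.265,"tz": -0.01,"turn": 0},{"tx": 0.129,"ty": -0.277,"tz": -0.01,"turn": 0},{"tx": 0.129,"ty": -0.277,"tz": -0.01,"turn": 0},{"tx": 0.129,"ty": -0.277,"tz": -0.01,"turn": 0},{"tx": 0.129,"ty": -0.277,"tz": -0.01,"turn": 0}]'

```text
time_s: 27.2
eef_pos: [0.5733, 0.0875, 0.2248]
eef_rot: [0.0, 1.0, -0.028, -0.001]
wrist_force: [0.5, -0.4, 0.4]
opening: 0.404
```

Run:
```python
from h import *
shot('scene','s11')
axis('s11',.574,.089,.16,.28)
goto(.574,.0888,.156)
```

```text
284 [0.2032 0.2041 0.205  0.2531 0.254 ]
0.2 68 [0.5745 0.0879] 0.0214
0.21 83 [0.5734 0.087 ] 0.0196
0.22 42 [0.5786 0.0883] 0.015
0.23 27 [0.588  0.1059] 0.0093
0.24 27 [0.5711 0.0845] 0.0206
0.25 37 [0.5742 0.0937] 0.0113
pos [0.5735 0.0873 0.2252] jaw -3.3 -> t mm [ 0.6 -1.6 69.2] turn 0 q6 0.0 open 0.407 t 27.2 F [-0.5 -0.9 -0.5]
```

Request:
move_arm --increments '[{"tx": 0,"ty": -0.001,"tz": 0.01,"turn": 0},{"tx": 0,"ty": -0.001,"tz": 0.03,"turn": 0},{"tx": 0,"ty": -0.001,"tz": 0.05,"turn": 0},{"tx": 0,"ty": -0.001,"tz": 0.062,"turn": 0},{"tx": 0,"ty": -0.001,"tz": 0.068,"turn": 0},{"tx": 0,"ty": -0.001,"tz": 0.068,"turn": 0},{"tx": 0,"ty": -0.001,"tz": 0.068,"turn": 0},{"tx": 0,"ty": -0.001,"tz": 0.068,"turn": 0}]'

```text
time_s: 27.92
eef_pos: [0.575, 0.0893, 0.159]
eef_rot: [0.0, 1.0, -0.028, 0.001]
wrist_force: [0.3, 0.1, 0.4]
opening: 0.403
```

Request:
move_arm --increments '[{"tx": 0,"ty": 0,"tz": 0.001,"turn": 0},{"tx": 0,"ty": 0,"tz": 0.002,"turn": 0},{"tx": 0,"ty": 0,"tz": 0.003,"turn": 0},{"tx": 0,"ty": 0,"tz": 0.003,"turn": 0},{"tx": 0,"ty": 0,"tz": 0.003,"turn": 0}]'

```text
time_s: 28.33
eef_pos: [0.5741, 0.0895, 0.1549]
eef_rot: [0.0, 1.0, -0.028, 0.0]
wrist_force: [1.4, -0.3, 0.2]
opening: 0.404
```

Request:
move_arm --increments '[{"tx": 0,"ty": 0,"tz": 0.001,"turn": 0},{"tx": 0,"ty": 0,"tz": 0.002,"turn": 0},{"tx": 0,"ty": 0,"tz": 0.002,"turn": 0},{"tx": 0,"ty": 0,"tz": 0.002,"turn": 0}]'

```text
time_s: 28.67
eef_pos: [0.574, 0.0894, 0.1527]
eef_rot: [-0.0, 1.0, -0.028, -0.0]
wrist_force: [0.3, 0.7, -0.7]
opening: 0.406
```

Request:
move_arm --increments '[{"tx": 0,"ty": 0,"tz": 0.001,"turn": 0},{"tx": 0,"ty": 0,"tz": 0.0015,"turn": 0},{"tx": 0,"ty": 0,"tz": 0.0015,"turn": 0},{"tx": 0,"ty": 0,"tz": 0.0015,"turn": 0}]'

```text
time_s: 29.0
eef_pos: [0.5743, 0.0895, 0.1517]
eef_rot: [0.0, 1.0, -0.028, 0.0]
wrist_force: [-1.4, -0.3, 3.2]
opening: 0.405
```

Contact at 3 N. I release and retreat upward.

Request:
move_arm --increments '[{"tx": 0,"ty": 0,"tz": 0,"turn": 0},{"tx": 0,"ty": 0,"tz": 0,"turn": 0},{"tx": 0,"ty": 0,"tz": 0,"turn": 0},{"tx": 0,"ty": 0,"tz": 0,"turn": 0},{"tx": 0,"ty": 0,"tz": 0,"turn": 0},{"tx": 0,"ty": 0,"tz": 0,"turn": 0},{"tx": 0,"ty": 0,"tz": 0,"turn": 0},{"tx": 0,"ty": 0,"tz": -0.015,"turn": 0},{"tx": 0,"ty": 0,"tz": -0.04,"turn": 0},{"tx": 0,"ty": 0,"tz": -0.07,"turn": 0},{"tx": 0,"ty": 0,"tz": -0.1,"turn": 0},{"tx": -0.03,"ty": 0,"tz": -0.12,"turn": 0},{"tx": -0.06,"ty": 0,"tz": -0.12,"turn": 0},{"tx": -0.09,"ty": 0,"tz": -0.12,"turn": 0},{"tx": -0.12,"ty": 0,"tz": -0.12,"turn": 0},{"tx": -0.15,"ty": 0,"tz": -0.12,"turn": 0},{"tx": -0.16,"ty": 0,"tz": -0.12,"turn": 0},{"tx": -0.16,"ty": 0,"tz": -0.12,"turn": 0},{"tx": -0.16,"ty": 0,"tz": -0.12,"turn": 0}]' --gripper 1

```text
time_s: 30.58
eef_pos: [0.415, 0.0984, 0.2719]
eef_rot: [0.0, 1.0, -0.028, 0.001]
wrist_force: [0.3, -1.1, 0.7]
opening: 1.001
```

Run:
```python
from h import *
shot('scene','s12'); shot('top','t12')
axis('s12',.574,.089,.133,.19)
p,d=load('s12');cv2.imwrite('pics/s12c.png',cv2.resize(p[140:320,200:420,::-1],None,fx=3,fy=3))
p,d=load('t12'); W=world('top',d); z=W[...,2]
for lo,hi in[(.172,.188),(.122,.138),(.045,.06),(.018,.03)]:
  k=((z>lo)&(z<hi)).astype(np.uint8); k[:150]=0;k[275:]=0;k[:,330:]=0
  N,l,s,c=cv2.connectedComponentsWithStats(k)
  for i in range(1,N):
    if s[i,4]>120:
        q=W[l==i]; print(lo,c[i].round(),s[i,4],cv2.minAreaRect(q[:,:2].astype(np.float32)),q[:,2].mean())
```

```text
387 [0.1336 0.134  0.135  0.1809 0.1819]
0.133 84 [0.5759 0.0902] 0.0193
0.143 64 [0.576  0.0901] 0.0165
0.153 56 [0.576  0.0896] 0.0157
0.163 52 [0.5768 0.0897] 0.015
0.173 131 [0.5761 0.0896] 0.0139
0.172 [245. 204.] 225 ((0.5740753412246704, 0.08855165541172028), (0.03388308733701706, 0.03417661786079407), 89.01570892333984) 0.17936409879250068
0.122 [247. 206.] 2197 ((0.5740834474563599, 0.08884680271148682), (0.2393418252468109, 0.05228552222251892), 86.78241729736328) 0.12959580047765915
0.045 [219. 165.] 508 ((0.6859709024429321, 0.16104736924171448), (0.060607630759477615, 0.06108955666422844), 45.748374938964844) 0.05325037906778644
0.018 [130. 255.] 436 ((0.46884089708328247, 0.3886750638484955), (0.08891060948371887, 0.08670113980770111), 88.35194396972656) 0.02330191011772661
```

View pics/s12c.png

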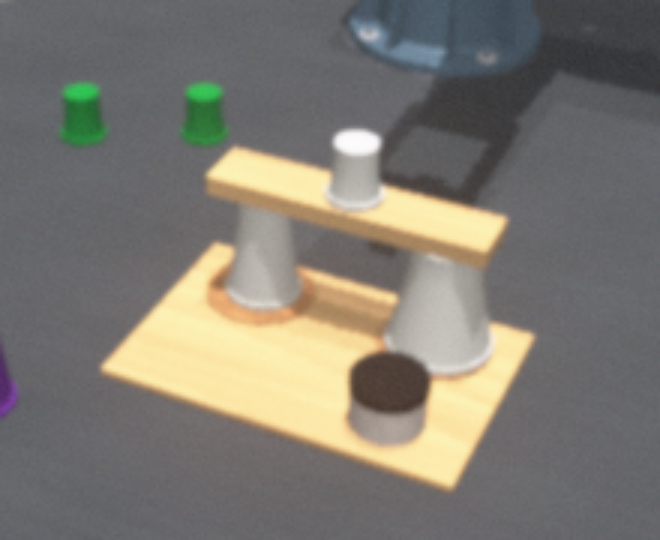

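View pics/t12.png

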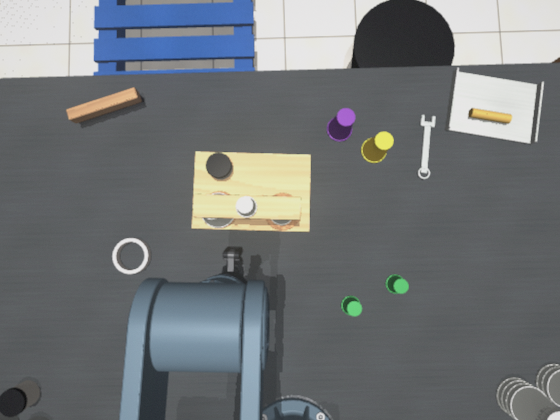

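The stack stands. The small cup is at top-view pixel (245,205), central on the level plank, and the tub, tape roll and spanner have not moved. I hand in.

```bash
python3 -c "
from h import *
print(workorder.hand_in())"
```

```text
the job is handed in; nothing more can be done
None
```

The stack is built and the job is handed in at about 31 s of the 115 s allowed; `hand_in()` gave no verdict.

I set the wide cup on the tub's pad (the left one) and the narrow cup on the other. I laid the plank across both and stood the small cup on its middle.

| Item | Last check | Limit |
|---|---|---|
| Wide and narrow cups | about 2 mm from their pad centres before the plank went on, upright | 12 mm |
| Plank centre | (0.574, 0.089), within 1–2 mm of midway between the pads | 15 mm |
| Plank angle | 86.8°, matching the pads' line; level | 0.14 rad |
| Small cup | within 1 mm of the plank's centre, upright | 13 mm across, 15 mm along |

- **Cups after loading:** I did not measure the two tall cups again with the plank on them. In the last picture they still look centred and upright.
- **Bystanders:** The tub and tape roll measure within 1 mm of where they started. I checked the spanner only by eye, and it looks unmoved.
- **Gripper:** It is open and clear of the stack.
- **Disagreement:** The scene camera reads positions about 2 mm farther in x than the top camera, within the stated calibration.
- **Contact force:** Placing the narrow cup pressed with up to 17 N for a moment before I eased off. No check failed.

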